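# Snap the snack box lid shut

### The arm

A 6-joint arm with a two-finger parallel gripper is mounted at the origin on the work surface. World frame = base frame: x ahead of the robot, y to its left, z up, the work surface at z = 0. Lengths are in m, angles in rad, forces in N, time in s.
With the tool pointing down it reaches from about 0.325 to 0.85 m from the base axis. Payload 15.5 kg.
Tool frame: the origin (TCP) lies midway between the tips of the shut fingers; the grasp point (between the pads) lies 19 mm behind it; z points along the fingers, y is the line along which they close (so a half turn about z gives the same grasp; the last joint's range is limited). The gripper opens to 91 mm and grips with 3 to 60 N. Pads are 32 mm wide; open, the fingers measure 118 mm over their backs; the gripper's body (76 mm by 178 mm) begins 60 mm behind the grasp point.
Start: joints at [1.032, 0.494, 1.345, -0, 1.302, -0.096], TCP at [0.268, 0.565, 0.214] pointing down, gripper open.
Joint ranges: [-2.91, 2.91], [-0.82, 2.16], [0.22, 2.67], [-1.22, 4.37], [0.12, 2.79], [-3.08, 3.08]. Speed limits (rad/s): [1.89, 1.89, 2.57, 3.01, 3.01, 3.01].

### API

Orientations are given as a unit quaternion [w, x, y, z].
In Python, from plant import sense, capture, sign_off, spot_in, outline_of gives the robot as it stands.
- The arm moves only by the shell command python3 -m pendant 'ROWS' [FORCE]. ROWS is JSON, a list of rows, each an object with "rotation": the turn, a rotation vector about the world's x, y, z in degrees, a list of three; "xyz": the shift along the world's x, y, z in cm, a list of three; "grip": the closure, from 0 (fully open) to 1 (shut). A call has 1 to 12 rows; each row shifts and turns the commanded pose from where the row before left it; what a row does not reach is not made up. A row lasts 1/10 s, in which the tool goes at most 50 mm and 8.59 degrees, less where a joint would pass 70% of its speed; a pose out of reach is approached as far as the arm can. A call is refused whole if a number of a shift passes 5 or a number of a turn 8.59, either way. A call with a gripper value outside its range is refused whole. The fingers move at their own pace and stop on an object; FORCE is the grip in N (left out, the last holds). Time passes only in rows, so rows that do not move let the fingers close. It gives the time, the measured TCP pose, the force, the opening and the grip force at its end, in the units of the state.
- sense(): the state, without advancing time (a new reading comes with each control period).
- capture(name): name is "scene" or "top" or "wrist"; returns a dict with "frame" (480x640x3 uint8, red, green, blue), "z_map" (480x640 float32, m along the optical axis (not along the pixel's ray), 0 where there is no reading), "K" (3x3 intrinsics, pixels), "world_from_camera" (4x4, takes a point from camera to world coordinates). Camera axes: x right, y up, looking along -z (the intrinsics and any distortion apply to the point x, -y, -z); pixel columns grow to the right and rows downward; lengths in m; the calibration is good to about 2 mm. A picture is of the moment at which its call begins.
- sign_off(): hands the job in; it is judged then, once.
Trained networks look in a picture, given as the dict that the camera call returned (one of the last four; its "shot" number tells which), for a name from the list of things; names that differ only in an ending like _2 or _b are one class to them, and where a whole thing is asked for, a point or a joint stands for the part that bears it (a point fixed in the world has none). Each returns a list of dicts, best first, with "confidence" (0 to 1); they miss things now and then, are a little off and sometimes report something else, mostly with a low value. They report only what shows in the picture. A call takes as long as a camera call. They do not tell look-alikes from the thing itself.
- spot_in(picture, thing): "rect" ([left, top, right, bottom] in pixels, round what is visible of it).
- outline_of(picture, thing): "mask" (480x640 bool, what is visible of it) and "rect" ([left, top, right, bottom] in pixels, round what is visible of it).
The state is a dict: "clock": time; "q": joint angles; "joint_vel": joint speeds; "tau": joint torques, N m; "tcp_pos": TCP position; "tcp_rot": TCP orientation; "wrist_force": force on the tool from outside, world axes, zero at the start; "wrist_torque": the same for the moment, N m; "gripper_width": finger opening in m; "gripper_force": force on a finger pad.
Only numpy, scipy, OpenCV 4.12 (cv2) and the standard library are available. Lean on these libraries where they do the work, as an engineer would, in place of code of your own. Each camera call takes 0.05 s, during which the arm holds its last target. There are 200 camera calls.

### The job

The lid of the white snack box in the open drawer is on but not fastened. With the fingertips, press down each of the four sides of its grey rim until every side has clicked fully shut, firmly but without crushing the box. Do not lift the box or shove it out of its place, and leave the tray, plates, bowl, cup, cutlery and small pot where they are.

Things in the scene. Friction and masses are not known exactly. Their poses are not given: they have to be found in the camera images.
- drawer: Open beech drawer pulled out of a low unit; fixed. Origin: centre of its underside, on the worktop; x from its front towards the low unit behind, y to the left along its width. 460 (x) x 900 (y) mm, inner floor 12 mm above the origin, side walls to 85 mm, front panel to 105 mm.
- snack_box: Loose white plastic snack box with grey lid, the only rectangular box in the drawer: 100 mm (its x) x 150 mm (its y), 0.4 to 0.65 kg, resting on the drawer floor. Origin: centre of its underside. The lid (104 x 154 mm) has a flat fixed middle, top 60 mm above the origin, and round it four straight rim sections 16 mm wide, tops 71 mm above the origin at joint value 0, 64 mm when shut.
- rim_near_top (a point): Middle of the top face of the lid's rim section on the long side at the box's -x: 154 mm long, centred 44 mm from the box centre. It moves down with the section.
- rim_near (a joint): How far the rim section on the box's near side is pressed down, m: 0 = standing open, 0.007 = clicked shut. It is a tight snap rim: it yields to about 8 N, anywhere along its length, starts 0 to 2.5 mm down, stays wherever it is left, does not spring back, and meets a firm stop when shut.
- rim_far_top (a point): Middle of the top face of the lid's rim section on the long side at the box's +x: 154 mm long, centred 44 mm from the box centre. It moves down with the section.
- rim_far (a joint): How far the rim section on the box's far side is pressed down, m: 0 = standing open, 0.007 = clicked shut. It is a tight snap rim: it yields to about 8 N, anywhere along its length, starts 0 to 2.5 mm down, stays wherever it is left, does not spring back, and meets a firm stop when shut.
- rim_left_top (a point): Middle of the top face of the lid's rim section on the short side at the box's +y: 68 mm long, centred 69 mm from the box centre. It moves down with the section.
- rim_left (a joint): How far the rim section on the box's left side is pressed down, m: 0 = standing open, 0.007 = clicked shut. It is a tight snap rim: it yields to about 8 N, anywhere along its length, starts 0 to 2.5 mm down, stays wherever it is left, does not spring back, and meets a firm stop when shut.
- rim_right_top (a point): Middle of the top face of the lid's rim section on the short side at the box's -y: 68 mm long, centred 69 mm from the box centre. It moves down with the section.
- rim_right (a joint): How far the rim section on the box's right side is pressed down, m: 0 = standing open, 0.007 = clicked shut. It is a tight snap rim: it yields to about 8 N, anywhere along its length, starts 0 to 2.5 mm down, stays wherever it is left, does not spring back, and meets a firm stop when shut.
- tray_edge (a point): Divider tray (142 x 300 mm, beech) gliding freely left and right on runners across the drawer's back half, a bystander; this point is the middle of the top edge of its front wall, 88 mm above the worktop.
- plates: Bystander: stack of four blue plastic toddler plates, 160 mm across, 30 mm high; loose. Origin: centre of its underside.
- bowl: Bystander: green silicone bowl, 124 mm across, 48 mm high; loose. Origin: centre of its underside.
- cup: Bystander: stainless steel sippy cup with a small spout, 66 mm across, 113 mm high; loose. Origin: centre of its underside.
- fork: Bystander: yellow plastic fork lying flat along its x, about 135 mm long, 6 mm thick; loose. Origin: centre of its underside.
- spoon: Bystander: spoon lying along its x, about 140 mm long; loose. Origin: centre of its underside.
- pot: Bystander: small pale screw-top pot, 54 mm across, 62 mm high; loose. Origin: centre of its underside.
There are look-alikes about, which are no part of the job. Leave any orange or red look-alike of the snack_box alone.

How it is judged:
At the end, for the whole second after the job is handed in: All four rim sections are shut (each within 1 mm of its 7 mm travel), and the box stands flat and at rest on the drawer floor within 30 mm of where it began (value of joint each of rim_near, rim_far, rim_left, rim_right above 0.006 m and angle between snack_box's own z axis and vertical below 0.05 rad and height (world z) of snack_box below 0.018 m and distance of snack_box from where it was at the start of the episode below 0.03 m and linear speed of snack_box below 0.02 m/s); the robot touches nothing.
It fails at once if the snack box is lifted (more than about 10 mm) or tipped (more than 0.2 rad) (height (world z) of snack_box above 0.024 m or angle between snack_box's own z axis and vertical above 0.2 rad).
It fails at once if the snack box is shoved 40 mm or more (distance of snack_box from where it was at the start of the episode above 0.04 m).
It fails at once if the snack box is crushed (pressed with more than 60 N) (contact force between snack_box and the fingers above 60 N or contact force between snack_box and the arm above 60 N).
It fails at once if the divider tray is pushed along by more than 30 mm (distance of tray_edge from where it was at the start of the episode above 0.03 m).
It fails at once if the plates, bowl, cup, fork, spoon or small pot are moved by more than 30 mm, lifted or tipped (distance of any of plates, bowl, cup, fork, spoon, pot from where it was at the start of the episode above 0.03 m or angle between any of plates, bowl, cup, fork, spoon, pot's own z axis and vertical above 0.5 rad).
It also fails if it takes over 45 s, if anything falls off the work surface, if the arm or the gripper's body presses on something with over 40 N, if the wrist force passes 120 N, or if a joint passes its speed limit or range.

## Working session

There is one attempt and no reset: what is moved stays moved. The work goes in short steps, Python scripts to look and compute and a shell command to move; the robot and the scene stay as the last step left them, time stands still between calls to the robot, and variables do not carry over. Pictures are saved under pics/ and viewed, at most 10 in all, crops included, and the job is handed in when it is done.

```bash
mkdir -p pics
cat > h.py <<'E'
import numpy as np, cv2
from plant import *
def pts(p,mask):
    v,u=np.nonzero(mask&(p["z_map"]>0)); z=p["z_map"][v,u]; K=p["K"]
    c=np.stack([(u-K[0,2])/K[0,0]*z,-(v-K[1,2])/K[1,1]*z,-z,np.ones_like(z)])
    return (p["world_from_camera"]@c)[:3].T
def save(p,n): cv2.imwrite(f"pics/{n}.png",p["frame"][:,:,::-1])
E
python3 - <<'E'
from h import *
p=capture("top"); save(p,"top0")
for n in ["snack_box","rim_near_top","cup","pot","plates","bowl","tray_edge","fork","spoon"]:
    for o in outline_of(p,n)[:3]:
        w=pts(p,o["mask"]); print(n,round(o["confidence"],2),[int(x) for x in o["rect"]],np.median(w,0).round(3),w.min(0).round(3),w.max(0).round(3))
s=sense();print(s["clock"],s["wrist_force"],s["tcp_rot"],s["gripper_width"])
E
```

```text
snack_box 0.78 [287, 170, 372, 247] [0.533 0.005 0.075] [ 0.462 -0.082  0.008] [0.62  0.094 0.092]
snack_box 0.71 [125, 333, 214, 430] [0.17  0.304 0.063] [ 0.075  0.228 -0.007] [0.265 0.401 0.078]
snack_box 0.63 [437, 346, 534, 434] [ 0.178 -0.311  0.063] [ 0.09  -0.421 -0.004] [ 0.263 -0.222  0.08 ]
rim_near_top 0.93 [465, 346, 535, 396] [ 0.212 -0.34   0.071] [ 0.169 -0.403  0.064] [ 0.26  -0.272  0.079]
rim_near_top 0.7 [165, 354, 209, 430] [0.155 0.264 0.071] [ 0.073  0.228 -0.001] [0.225 0.321 0.078]
rim_near_top 0.65 [304, 207, 374, 240] [ 0.495 -0.009  0.082] [ 0.462 -0.082  0.011] [0.529 0.063 0.089]
cup 0.63 [408, 227, 447, 263] [ 0.455 -0.186  0.113] [ 0.428 -0.237  0.007] [ 0.518 -0.158  0.129]
pot 0.57 [203, 232, 233, 263] [0.438 0.23  0.073] [0.416 0.207 0.015] [0.465 0.258 0.081]
pot 0.5 [354, 177, 370, 209] [ 0.566 -0.056  0.081] [ 0.531 -0.073  0.009] [ 0.613 -0.039  0.088]
plates 0.65 [440, 166, 514, 237] [ 0.57  -0.309  0.034] [ 0.49  -0.388  0.012] [ 0.65  -0.228  0.05 ]
bowl 0.63 [302, 209, 372, 241] [ 0.495 -0.009  0.082] [ 0.462 -0.08   0.011] [0.529 0.063 0.089]
bowl 0.56 [123, 191, 186, 246] [0.505 0.382 0.033] [0.438 0.312 0.008] [0.558 0.451 0.068]
tray_edge 0.64 [354, 179, 368, 210] [ 0.561 -0.058  0.081] [ 0.53  -0.081  0.007] [ 0.594 -0.041  0.088]
fork 0.67 [303, 208, 377, 240] [ 0.496 -0.013  0.082] [ 0.462 -0.09   0.011] [0.546 0.063 0.089]
fork 0.64 [217, 163, 229, 220] [0.574 0.238 0.018] [0.506 0.228 0.008] [0.636 0.253 0.026]
spoon 0.92 [400, 165, 425, 226] [ 0.614 -0.175  0.025] [ 0.513 -0.199  0.008] [ 0.657 -0.147  0.037]
0.5 [ 0.92511169  0.1874335  -0.14664606] [-2.07722713e-05  2.19587619e-01  9.75592782e-01 -6.25326849e-06] 0.09142072518909505
```

View pics/top0.png

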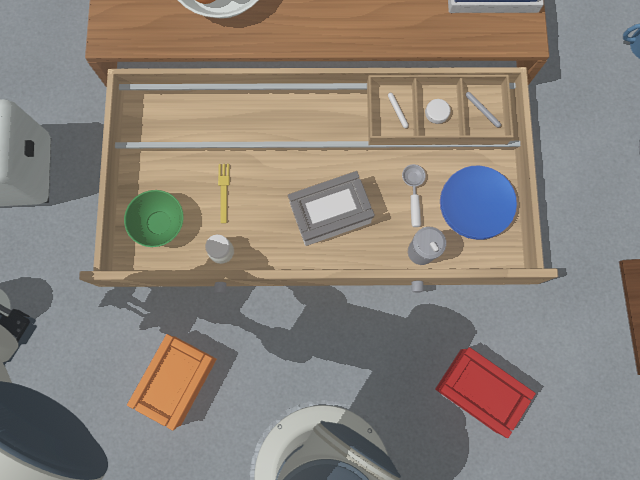

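Run:
```python
from h import *
p=capture("top")
m=np.ones((480,640),bool); v=pts(p,p["z_map"]>0)
z=np.zeros((480,640)); idx=np.nonzero(p["z_map"]>0); z[idx]=v[:,2]
q=np.zeros((480,640,3)); q[idx]=v
sel=(q[...,2]>.066)&(q[...,2]<.1)&(q[...,0]>.4)&(q[...,0]<.68)&(abs(q[...,1])<.2)
im=np.full((480,640),0,np.uint8); im[sel]=((q[...,2][sel]-.06)*6000).clip(0,255).astype(np.uint8)
a=cv2.resize(p["frame"][150:260,260:400,::-1],None,fx=4,fy=4,interpolation=2)
b=cv2.applyColorMap(im,2)[150:260,260:400]; b=cv2.resize(b,None,fx=2,fy=2,interpolation=0)
cv2.imwrite("pics/crop1.png",a); 
w=cv2.copyMakeBorder(b,0,a.shape[0]-b.shape[0],0,0,0)
cv2.imwrite("pics/crop1.png",np.hstack([a,w])[:, :800])
```

```text
(no output)
```

View pics/crop1.png

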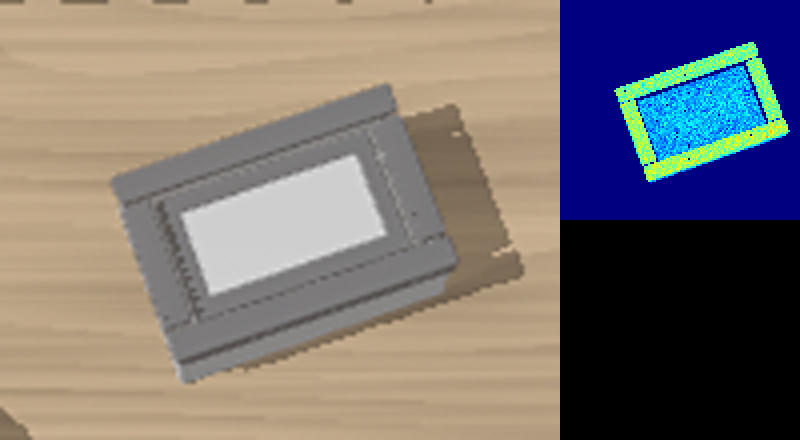

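The snack box is at about (331, 208), turned roughly 20°. All four rims are clear, and the nearest neighbour, the cup, is at (427, 245). I'll fit its pose next.

```bash
cat > fit.py <<'E'
from h import *
def fit():
    p=capture("top"); w=pts(p,p["z_map"]>0)
    w=w[(w[:,2]>.066)&(w[:,2]<.1)&(w[:,0]>.44)&(w[:,0]<.64)&(abs(w[:,1])<.13)]
    r=cv2.minAreaRect((w[:,:2]*1000).astype(np.float32)); b=cv2.boxPoints(r)/1000
    c=b.mean(0); e=[b[1]-b[0],b[2]-b[1]]; e.sort(key=np.linalg.norm)
    print("size",[np.linalg.norm(x).round(4) for x in e])
    X=e[0]/np.linalg.norm(e[0]); X*=np.sign(X[0]); Y=np.array([-X[1],X[0]])
    print("centre",c.round(4),"yaw",np.degrees(np.arctan2(X[1],X[0])).round(1))
    for n,d in dict(centre=0*X,near=-.044*X,far=.044*X,left=.069*Y,right=-.069*Y).items():
        g=c+d; k=np.hypot(*(w[:,:2]-g).T)<.007; print(n,g.round(4),"z",np.median(w[k,2]).round(4) if k.any() else None)
if __name__=="__main__":
    fit(); s=sense(); print(s["clock"],s["tcp_pos"],s["wrist_force"].round(1) if hasattr(s["wrist_force"],'round') else s["wrist_force"])
E
python3 fit.py
```

```text
size [np.float32(0.1056), np.float32(0.1546)]
centre [0.5378 0.0063] yaw 22.1
centre [0.5378 0.0063] z 0.0721
near [ 0.497  -0.0103] z 0.0825
far [0.5785 0.0228] z 0.0818
left [0.5118 0.0702] z 0.0828
right [ 0.5638 -0.0577] z 0.0814
0.6 [0.2677796  0.56471604 0.21393859] [-0.  -0.2 -0.6]
```

```bash
python3 -m pendant '[{"rotation":[0,0,0],"xyz":[2,-4,0],"grip":1},{"rotation":[0,0,0],"xyz":[2,-4,0],"grip":1},{"rotation":[0,0,0],"xyz":[2,-4,0],"grip":1},{"rotation":[0,0,0],"xyz":[2,-4,0],"grip":1},{"rotation":[0,0,0],"xyz":[2,-4,0],"grip":1},{"rotation":[0,0,0],"xyz":[2,-4,0],"grip":1},{"rotation":[0,0,0],"xyz":[2,-4,0],"grip":1},{"rotation":[0,0,0],"xyz":[2,-4,0],"grip":1},{"rotation":[0,0,0],"xyz":[2,-4,0],"grip":1},{"rotation":[0,0,0],"xyz":[2,-4,0],"grip":1},{"rotation":[0,0,0],"xyz":[2,-4,0],"grip":1},{"rotation":[0,0,0],"xyz":[2,-4,0],"grip":1}]' 10
python3 -c "
from h import *
s=sense();print(s['clock'],s['tcp_pos'],s['wrist_force'],s['gripper_width'])"
```

```text
clock: 1.8
tcp_pos: [0.5084, 0.0829, 0.2141]
tcp_rot: [0.0, 0.22, 0.976, 0.0]
wrist_force: [0.6, 0.4, -0.5]
gripper_width: 0.0005
gripper_force: 0.0
1.8 [0.50841818 0.082912   0.21412759] [ 0.57182783  0.39450584 -0.50824702] 0.0005211244329796924
```

```bash
python3 -m pendant '[{"rotation":[0,0,0],"xyz":[0.4,-1.5,-3],"grip":1},{"rotation":[0,0,0],"xyz":[0,0,-4],"grip":1},{"rotation":[0,0,0],"xyz":[0,0,-3],"grip":1},{"rotation":[0,0,0],"xyz":[0,0,-2],"grip":1},{"rotation":[0,0,0],"xyz":[0,0,-0.6],"grip":1},{"rotation":[0,0,0],"xyz":[0,0,0],"grip":1}]'
python3 -m pendant '[{"rotation":[0,0,0],"xyz":[0,0,-0.3],"grip":1},{"rotation":[0,0,0],"xyz":[0,0,-0.3],"grip":1},{"rotation":[0,0,0],"xyz":[0,0,-0.2],"grip":1},{"rotation":[0,0,0],"xyz":[0,0,0],"grip":1}]'
```

```text
clock: 2.4
tcp_pos: [0.5116, 0.0697, 0.0877]
tcp_rot: [-0.0, 0.22, 0.976, -0.0]
wrist_force: [0.1, -0.4, -0.1]
gripper_width: 0.0004
gripper_force: 0.0
clock: 2.8
tcp_pos: [0.5124, 0.0698, 0.0805]
tcp_rot: [0.001, 0.22, 0.976, 0.0]
wrist_force: [0.2, 0.2, 0.9]
gripper_width: 0.0004
gripper_force: 0.5
```

```bash
python3 -m pendant '[{"rotation":[0,0,0],"xyz":[0,0,-0.1],"grip":1},{"rotation":[0,0,0],"xyz":[0,0,-0.1],"grip":1},{"rotation":[0,0,0],"xyz":[0,0,0],"grip":1}]'
python3 -m pendant '[{"rotation":[0,0,0],"xyz":[0,0,-0.1],"grip":1},{"rotation":[0,0,0],"xyz":[0,0,-0.1],"grip":1},{"rotation":[0,0,0],"xyz":[0,0,0],"grip":1}]'
```

```text
clock: 3.1
tcp_pos: [0.5124, 0.0698, 0.0785]
tcp_rot: [0.001, 0.22, 0.976, 0.0]
wrist_force: [0.4, -0.2, 3.6]
gripper_width: 0.0005
gripper_force: 2.0
clock: 3.4
tcp_pos: [0.5124, 0.0698, 0.0765]
tcp_rot: [0.001, 0.22, 0.976, 0.0]
wrist_force: [1.1, 1.5, 3.8]
gripper_width: 0.0005
gripper_force: 2.1
```

```bash
python3 -m pendant '[{"rotation":[0,0,0],"xyz":[0,0,-0.05],"grip":1},{"rotation":[0,0,0],"xyz":[0,0,0],"grip":1}]'
python3 -m pendant '[{"rotation":[0,0,0],"xyz":[0,0,-0.05],"grip":1},{"rotation":[0,0,0],"xyz":[0,0,0],"grip":1}]'
```

```text
clock: 3.6
tcp_pos: [0.5125, 0.0698, 0.0762]
tcp_rot: [0.001, 0.22, 0.976, 0.0]
wrist_force: [-0.2, 0.5, 8.1]
gripper_width: 0.0003
gripper_force: 4.3
clock: 3.8
tcp_pos: [0.5125, 0.0698, 0.0761]
tcp_rot: [0.001, 0.22, 0.976, 0.0]
wrist_force: [-2.6, 0.2, 17.8]
gripper_width: 0.0006
gripper_force: 9.2
```

```bash
python3 -m pendant '[{"rotation":[0,0,0],"xyz":[0,0,2],"grip":1},{"rotation":[0,0,0],"xyz":[-0.5,-2.7,0],"grip":1},{"rotation":[0,0,0],"xyz":[-0.5,-2.7,0],"grip":1},{"rotation":[0,0,0],"xyz":[-0.5,-2.6,0],"grip":1},{"rotation":[0,0,0],"xyz":[0,0,-0.8],"grip":1},{"rotation":[0,0,0],"xyz":[0,0,-0.2],"grip":1},{"rotation":[0,0,0],"xyz":[0,0,-0.2],"grip":1},{"rotation":[0,0,0],"xyz":[0,0,-0.2],"grip":1},{"rotation":[0,0,0],"xyz":[0,0,-0.2],"grip":1},{"rotation":[0,0,0],"xyz":[0,0,-0.2],"grip":1},{"rotation":[0,0,0],"xyz":[0,0,-0.1],"grip":1},{"rotation":[0,0,0],"xyz":[0,0,0],"grip":1}]'
```

```text
clock: 5.0
tcp_pos: [0.4968, -0.0097, 0.0762]
tcp_rot: [0.0, 0.219, 0.976, -0.0]
wrist_force: [-2.6, -2.3, 7.2]
gripper_width: 0.0005
gripper_force: 3.8
```

```bash
python3 -m pendant '[{"rotation":[0,0,0],"xyz":[0,0,-0.05],"grip":1},{"rotation":[0,0,0],"xyz":[0,0,0],"grip":1}]'
```

```text
clock: 5.2
tcp_pos: [0.4969, -0.0097, 0.0761]
tcp_rot: [0.0, 0.219, 0.976, -0.0]
wrist_force: [-6.7, -2.9, 19.3]
gripper_width: 0.0008
gripper_force: 9.5
```

```bash
python3 -m pendant '[{"rotation":[0,0,0],"xyz":[0,0,2],"grip":1},{"rotation":[0,0,0],"xyz":[2.3,-1.6,0],"grip":1},{"rotation":[0,0,0],"xyz":[2.2,-1.6,0],"grip":1},{"rotation":[0,0,0],"xyz":[2.2,-1.6,0],"grip":1},{"rotation":[0,0,0],"xyz":[0,0,-0.8],"grip":1},{"rotation":[0,0,0],"xyz":[0,0,-0.2],"grip":1},{"rotation":[0,0,0],"xyz":[0,0,-0.2],"grip":1},{"rotation":[0,0,0],"xyz":[0,0,-0.2],"grip":1},{"rotation":[0,0,0],"xyz":[0,0,-0.2],"grip":1},{"rotation":[0,0,0],"xyz":[0,0,-0.2],"grip":1},{"rotation":[0,0,0],"xyz":[0,0,-0.1],"grip":1},{"rotation":[0,0,0],"xyz":[0,0,0],"grip":1}]'
```

```text
clock: 6.4
tcp_pos: [0.5632, -0.0576, 0.0766]
tcp_rot: [-0.0, 0.219, 0.976, 0.0]
wrist_force: [-1.0, 0.9, 0.5]
gripper_width: 0.0006
gripper_force: 0.4
```

```bash
python3 -m pendant '[{"rotation":[0,0,0],"xyz":[0,0,-0.05],"grip":1},{"rotation":[0,0,0],"xyz":[0,0,0],"grip":1}]'
```

```text
clock: 6.6
tcp_pos: [0.5633, -0.0577, 0.0762]
tcp_rot: [-0.0, 0.219, 0.976, 0.0]
wrist_force: [-2.9, 3.3, 7.9]
gripper_width: 0.0009
gripper_force: 3.7
```

```bash
python3 -m pendant '[{"rotation":[0,0,0],"xyz":[0,0,-0.05],"grip":1},{"rotation":[0,0,0],"xyz":[0,0,0],"grip":1}]'
```

```text
clock: 6.8
tcp_pos: [0.5633, -0.0577, 0.0761]
tcp_rot: [-0.0, 0.219, 0.976, 0.0]
wrist_force: [-5.8, 3.1, 15.3]
gripper_width: 0.0003
gripper_force: 7.8
```

```bash
python3 -m pendant '[{"rotation":[0,0,0],"xyz":[0,0,2],"grip":1},{"rotation":[0,0,0],"xyz":[0.5,2.7,0],"grip":1},{"rotation":[0,0,0],"xyz":[0.5,2.7,0],"grip":1},{"rotation":[0,0,0],"xyz":[0.5,2.6,0],"grip":1},{"rotation":[0,0,0],"xyz":[0,0,-0.8],"grip":1},{"rotation":[0,0,0],"xyz":[0,0,-0.2],"grip":1},{"rotation":[0,0,0],"xyz":[0,0,-0.2],"grip":1},{"rotation":[0,0,0],"xyz":[0,0,-0.2],"grip":1},{"rotation":[0,0,0],"xyz":[0,0,-0.2],"grip":1},{"rotation":[0,0,0],"xyz":[0,0,-0.2],"grip":1},{"rotation":[0,0,0],"xyz":[0,0,-0.1],"grip":1},{"rotation":[0,0,0],"xyz":[0,0,0],"grip":1}]'
```

```text
clock: 8.0
tcp_pos: [0.5787, 0.021, 0.0766]
tcp_rot: [-0.0, 0.22, 0.976, -0.0]
wrist_force: [-1.0, -1.3, 3.3]
gripper_width: 0.0003
gripper_force: 1.6
```

```bash
python3 -m pendant '[{"rotation":[0,0,0],"xyz":[0,0,-0.05],"grip":1},{"rotation":[0,0,0],"xyz":[0,0,0],"grip":1}]'
```

```text
clock: 8.2
tcp_pos: [0.5787, 0.021, 0.0762]
tcp_rot: [0.0, 0.22, 0.976, -0.0]
wrist_force: [-2.5, -2.0, 7.2]
gripper_width: 0.0002
gripper_force: 3.5
```

```bash
python3 -m pendant '[{"rotation":[0,0,0],"xyz":[0,0,-0.05],"grip":1},{"rotation":[0,0,0],"xyz":[0,0,0],"grip":1}]'
```

```text
clock: 8.4
tcp_pos: [0.5788, 0.021, 0.0761]
tcp_rot: [0.0, 0.22, 0.976, -0.0]
wrist_force: [-4.7, -2.7, 15.5]
gripper_width: 0.0005
gripper_force: 7.5
```

```bash
python3 -m pendant '[{"rotation":[0,0,0],"xyz":[0,0,2],"grip":1},{"rotation":[0,0,0],"xyz":[0,0,4],"grip":1},{"rotation":[0,0,0],"xyz":[0,0,5],"grip":1},{"rotation":[0,0,0],"xyz":[-1,4,2],"grip":1},{"rotation":[0,0,0],"xyz":[-1,4,0],"grip":1},{"rotation":[0,0,0],"xyz":[-1,4,0],"grip":1},{"rotation":[0,0,0],"xyz":[-1,4,0],"grip":1},{"rotation":[0,0,0],"xyz":[-1,4,0],"grip":1},{"rotation":[0,0,0],"xyz":[-1,4,0],"grip":1},{"rotation":[0,0,0],"xyz":[-1,4,0],"grip":1},{"rotation":[0,0,0],"xyz":[-1,4,0],"grip":1},{"rotation":[0,0,0],"xyz":[0,0,0],"grip":1}]'
python3 fit.py
```

```text
clock: 9.6
tcp_pos: [0.4975, 0.3455, 0.2053]
tcp_rot: [-0.0, 0.218, 0.976, 0.001]
wrist_force: [0.0, -0.9, 0.2]
gripper_width: 0.0005
gripper_force: 0.0
size [np.float32(0.1055), np.float32(0.1543)]
centre [0.5375 0.0061] yaw 22.2
centre [0.5375 0.0061] z 0.0731
near [ 0.4968 -0.0105] z 0.0766
far [0.5783 0.0227] z 0.0766
left [0.5115 0.07  ] z 0.0764
right [ 0.5636 -0.0578] z 0.0771
9.65 [0.49813005 0.34342893 0.20520395] [-0.1 -0.7  0.1]
```

All four rims now read about 0.076–0.077 m, which matches shut, and the box hasn't moved. Handing in.

```bash
python3 -m pendant '[{"rotation":[0,0,0],"xyz":[0,0,0],"grip":1},{"rotation":[0,0,0],"xyz":[0,0,0],"grip":1},{"rotation":[0,0,0],"xyz":[0,0,0],"grip":1}]'; python3 -c "
from plant import *
print(sign_off())"
```

```text
clock: 9.95
tcp_pos: [0.4992, 0.3407, 0.2055]
tcp_rot: [0.0, 0.22, 0.975, -0.0]
wrist_force: [0.7, 0.5, -0.0]
gripper_width: 0.0006
gripper_force: 0.0
the job is handed in; nothing more can be done
None
```

I pressed all four rim sides to their stops with about 15–19 N each; the box stayed within 1 mm of its place, the arm is clear, and I handed the job in at about 10 s (no verdict was returned).

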